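# Put the mate gourds back in their stands

## Task

Four terracotta mate gourds of different sizes stand about on the glass shelf; put each one upright into the wooden stand of its own size, smallest gourd in the smallest stand and so on up to the largest, so that its foot rests flat on the floor of the recess. They are ceramic, so set each one down without dropping it or tipping it over. Leave the stands where they are, and do not disturb the sugar bowl or the filter box.

Things in the scene. Friction and masses are not known exactly. Their poses are not given: they have to be found in the camera images.
- gourd_smallest: The smallest of four terracotta mate gourds: pear-shaped cup, 70 mm high, foot 28 mm across, belly 50 mm across, straight round neck 34 mm across for the top 34 mm, steel-edged; hollow only there. About 120 g, +-25%. Loose, upright on the glass shelf (top 30 mm above the work surface). Side flares 4 mm in the lowest 12 mm. Origin: centre of the foot's underside; z up.
- gourd_second: The second smallest of four terracotta mate gourds: pear-shaped cup, 80 mm high, foot 38 mm across, belly 60 mm across, straight round neck 40 mm across for the top 34 mm, steel-edged; hollow only there. About 180 g, +-25%. Loose, upright on the glass shelf (top 30 mm above the work surface). Side flares 4 mm in the lowest 12 mm. Origin: centre of the foot's underside; z up.
- gourd_third: The second largest of four terracotta mate gourds: pear-shaped cup, 90 mm high, foot 48 mm across, belly 70 mm across, straight round neck 46 mm across for the top 34 mm, steel-edged; hollow only there. About 260 g, +-25%. Loose, upright on the glass shelf (top 30 mm above the work surface). Side flares 4 mm in the lowest 12 mm. Origin: centre of the foot's underside; z up.
- gourd_largest: The largest of four terracotta mate gourds: pear-shaped cup, 100 mm high, foot 58 mm across, belly 80 mm across, straight round neck 52 mm across for the top 34 mm, steel-edged; hollow only there. About 360 g, +-25%. Loose, upright on the glass shelf (top 30 mm above the work surface). Side flares 4 mm in the lowest 12 mm. Origin: centre of the foot's underside; z up.
- stand_smallest: The smallest of the four turned-wood gourd stands: a round dish 56 mm across and 16 mm high, with a round recess 44 mm across whose flat floor is 6 mm above the shelf (walls upright, 10 mm deep). It belongs to the gourd with the 28 mm foot. Loose, stands on the shelf. Origin: centre of the underside; z up.
- stand_second: The second smallest of the four turned-wood gourd stands: a round dish 66 mm across and 16 mm high, with a round recess 54 mm across whose flat floor is 6 mm above the shelf (walls upright, 10 mm deep). It belongs to the gourd with the 38 mm foot. Loose, stands on the shelf. Origin: centre of the underside; z up.
- stand_third: The second largest of the four turned-wood gourd stands: a round dish 76 mm across and 16 mm high, with a round recess 64 mm across whose flat floor is 6 mm above the shelf (walls upright, 10 mm deep). It belongs to the gourd with the 48 mm foot. Loose, stands on the shelf. Origin: centre of the underside; z up.
- stand_largest: The largest of the four turned-wood gourd stands: a round dish 86 mm across and 16 mm high, with a round recess 74 mm across whose flat floor is 6 mm above the shelf (walls upright, 10 mm deep). It belongs to the gourd with the 58 mm foot. Loose, stands on the shelf. Origin: centre of the underside; z up.
- sugar_bowl: Bystander: squat terracotta sugar bowl, 76 mm across and 54 mm high, with a flat steel top whose front half is a hinged flap with a small tongue, which reaches 43 mm from the centre towards -x. No neck. Loose. Origin: centre of the underside.
- filter_box: Bystander: flat wooden box of spare filters with a sliding door in its top, 80 x 56 x 30 mm (x, y, z). Loose. Origin: centre of the underside. (The bombilla in its clear tube with a black twist cap is clipped fast near the shelf's far edge, under 40 mm high and 0.8 m from the base, out of the way.)

How it is judged:
By the outcome, as a careful person would: the job done as asked, in the order asked, and still so for the second after the job is handed in, with the robot touching nothing.
It also fails if it takes over 112 s, if anything falls off the work surface, if the arm or the gripper's body presses on something with over 40 N, if the wrist force passes 120 N, or if a joint passes its speed limit or range.

## Robot

A 7-joint arm with a two-finger parallel gripper is mounted at the origin on the work surface. World frame = base frame: x ahead of the robot, y to its left, z up, the work surface at z = 0. Lengths are in m, angles in rad, forces in N, time in s.
With the tool pointing down it reaches from about 0.4 to 0.85 m from the base axis. Payload 10.4 kg.
Tool frame: the origin (TCP) lies on the centre line of the jaws, within the pads' length; the fingertips stand r.tip_extent ahead of it and the grasp point (between the pads) lies 3 mm ahead of it (r.tip_extent is the distance from the TCP to the fingertips, in m); z points along the fingers, y is the direction in which the jaws open and shut (so a half turn about z gives the same grasp; the last joint's range is limited). The gripper opens to 87 mm and grips with 3 to 60 N. Pads are 19 mm wide; open, the fingers measure 117 mm over their backs; the gripper's body (75 mm by 190 mm) begins 51 mm behind the grasp point.
Start: joints at [-1.13, 0.332, -0.065, 1.46, 0.022, 1.35, -0.088], TCP at [0.28, 0.559, 0.245] pointing down, gripper open.
Joint ranges: [-2.6, 2.6], [-0.5, 2.12], [-1.47, 1.34], [0.16, 2.42], [-1.27, 4.41], [0.06, 2.06], [-2.6, 2.6]. Speed limits (rad/s): [2.22, 2.22, 2.79, 2.79, 3.14, 3.14, 3.14].

## Interface

Orientations are given as a unit quaternion [x, y, z, w].
In Python, from bench import r gives the robot as it stands. The module is installed in compiled form; this text tells all that it offers.
- The arm moves only by the shell command python3 -m jog 'ROWS' [FORCE]. ROWS is JSON, a list of rows, each a list of 5 numbers: the shift along the tool's x, y, z in cm, then the turn about the tool's z in rad, then the closure, from 0 (fully open) to 1 (shut). A call has exactly 10 rows; each row shifts and turns the pose as measured when the row begins, along the tool's axes as they then stand; what a row does not reach is not made up. A row lasts 1/10 s, in which the tool goes at most 50 mm and 8.59 degrees, less where a joint would pass 70% of its speed; a pose out of reach is approached as far as the arm can. A call with a gripper value outside its range is refused whole. The fingers move at their own pace and stop on an object; FORCE is the grip in N (left out, the last holds). Time passes only in rows, so rows that do not move let the fingers close, or fill a call up. It gives the time, the measured TCP pose, the force and the opening at its end, in the units of the state.
- r.read_state(): the state, without advancing time (a new reading comes with each control period).
- r.camera(name): name is "side" or "top" or "wrist"; returns a dict with "pixels" (480x640x3 uint8, red, green, blue), "fx", "fy", "cx", "cy" (pixels), "camera_from_world" (4x4, takes a point from world to camera coordinates). Camera axes: x right, y up, looking along -z (the intrinsics and any distortion apply to the point x, -y, -z); pixel columns grow to the right and rows downward; lengths in m; the calibration is good to about 2 mm. A picture is of the moment at which its call begins. There is no depth.
- r.close_job(): hands the job in, once; it reports no verdict.
The state is a dict: "time": time; "joint_positions": joint angles; "joint_vel": joint speeds; "joint_torque": joint torques, N m; "ee_pos": TCP position; "eef_rot": TCP orientation; "ft_force": force on the tool from outside, world axes, zero at the start; "torque": the same for the moment, N m; "width": finger opening in m.
Only numpy, scipy, OpenCV 4.12 (cv2) and the standard library are available. Lean on these libraries where they do the work, as an engineer would, in place of code of your own. Each camera call takes 0.05 s, during which the arm holds its last target. There are 200 camera calls.

## Working session

There is one attempt and no reset: what is moved stays moved. The work goes in short steps, Python scripts to look and compute and a shell command to move; the robot and the scene stay as the last step left them, time stands still between calls to the robot, and variables do not carry over. Pictures are saved under pics/ and viewed, about 12 in all and at most 16, crops included, and the job is handed in when it is done.

```bash
mkdir -p pics; python3 - <<'E'
from bench import r
import cv2,pickle
s=r.read_state();print(s,r.tip_extent)
for n in("top","side"):
    c=r.camera(n);pickle.dump(c,open(n+"0.pkl","wb"));cv2.imwrite(f"pics/{n}0.png",c["pixels"][:,:,::-1]);print({k:v for k,v in c.items() if k!="pixels"})
E
```

```text
{'time': 0.0, 'joint_positions': array([-1.12957169,  0.33286329, -0.06469364,  1.46096911,  0.02157826,
        1.34988546, -0.08846095]), 'joint_vel': array([-0.00014248, -0.00010816, -0.00079659,  0.00120632, -0.00077534,
        0.00019759,  0.00080571]), 'joint_torque': array([-1.29333134e-04, -6.23260117e+01,  2.47203629e-02, -3.89897239e+01,
       -6.12822105e-02,  3.98488354e-02,  1.75190876e-04]), 'ee_pos': array([0.27944577, 0.5586404 , 0.24374598]), 'eef_rot': array([ 2.29814756e-01,  9.73234127e-01, -7.01353754e-04, -1.40940399e-04]), 'ft_force': array([ 0.36667173,  0.25210694, -1.34753823]), 'torque': array([0.039569  , 0.00487433, 0.04540039]), 'width': 0.08660493495966616} 0.022
{'fx': 437.7935298768386, 'fy': 437.7935298768386, 'cx': 325.12937668318693, 'cy': 238.90433531770336, 'camera_from_world': array([[ 0.01799555, -0.99963052,  0.02037105, -0.01788737],
       [ 0.9995868 ,  0.01844405,  0.02204668, -0.49916643],
       [-0.02241426,  0.01996589,  0.99954938, -1.12023398],
       [ 0.        ,  0.        ,  0.        ,  1.        ]])}
{'fx': 477.3601190275306, 'fy': 477.3601190275306, 'cx': 324.2123592073054, 'cy': 233.22891826235949, 'camera_from_world': array([[ 0.80034307, -0.59953919, -0.00193158, -0.42400308],
       [ 0.32980866,  0.43757654,  0.83651241, -0.22734339],
       [-0.50067676, -0.67013396,  0.54794457, -0.78120706],
       [ 0.        ,  0.        ,  0.        ,  1.        ]])}
```

View pics/top0.png

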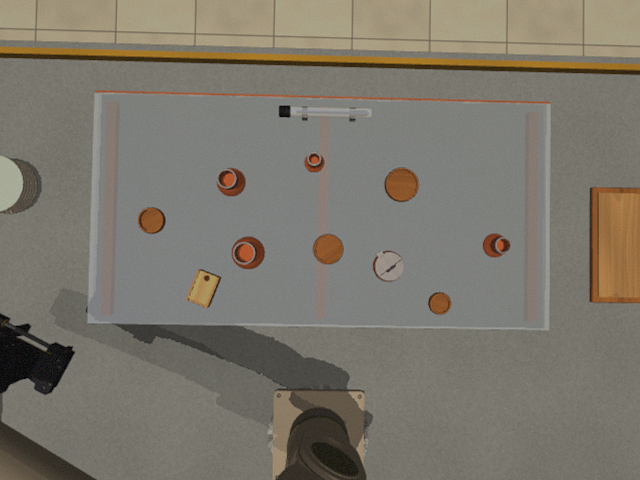

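View pics/side0.png

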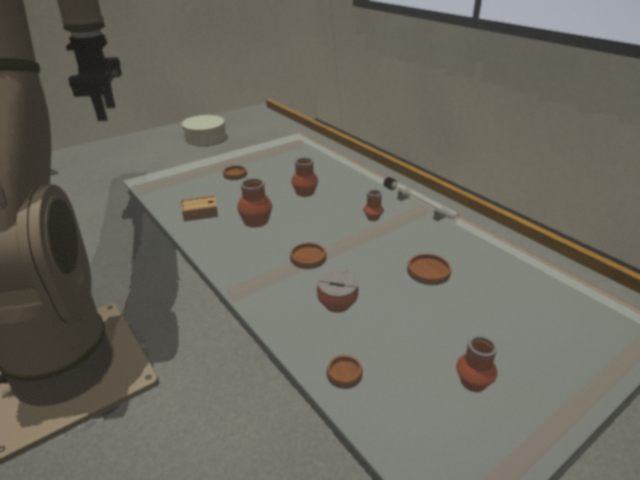

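```bash
python3 - <<'E'
import cv2,pickle,numpy as np
im=cv2.imread("pics/top0.png")
P=[(231,181),(314,161),(248,252),(498,245),(151,220),(401,184),(328,249),(440,303)]
t=[]
for u,v in P:
    a=cv2.resize(im[v-20:v+20,u-20:u+20],(200,200),interpolation=cv2.INTER_CUBIC)
    for k in range(0,200,50): a[k,::4]=255;a[::4,k]=255
    t.append(a)
cv2.imwrite("pics/tiles.png",np.vstack([np.hstack(t[:4]),np.hstack(t[4:])]))
E
```

```text
(no output)
```

View pics/tiles.png

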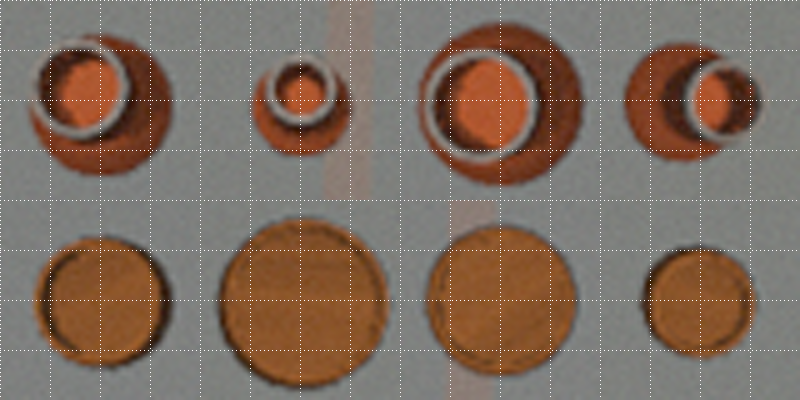

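```bash
cat > h.py <<'E'
import numpy as np
from bench import r
from scipy.spatial.transform import Rotation as R
def ray(c,u,v,z):
    M=c["camera_from_world"];A=M[:3,:3]
    o=-A.T@M[:3,3]; d=A.T@np.array([(u-c["cx"])/c["fx"],-(v-c["cy"])/c["fy"],-1])
    return o+d*(z-o[2])/d[2]
def proj(c,p):
    q=c["camera_from_world"]@np.append(p,1); return c["cx"]+c["fx"]*q[0]/-q[2], c["cy"]+c["fy"]*q[1]/q[2]
def to(x,y,z):
    s=r.read_state(); T=R.from_quat(s["eef_rot"])
    d=np.array([x,y,z])-s["ee_pos"]
    print("t %.2f pos"%s["time"],s["ee_pos"].round(4),"tool delta cm",(T.inv().apply(d)*100).round(2),"zaxis",T.apply([0,0,1]).round(3),"w %.4f"%s["width"],"F",s["ft_force"].round(1),"q",s["joint_positions"].round(2))
E
python3 - <<'E'
from h import *;import pickle
c=pickle.load(open("top0.pkl","rb"));s=pickle.load(open("side0.pkl","rb"))
P=dict(g3=(211,161,82,89.5,.12),g1=(294,141,101,89.5,.10),g4=(228,232,82,105.5,.13),g2=(478,225,124,101.5,.11),
 s2=(131,200,100.5,101.5,.046),s4=(381,164,104,102.5,.046),s3=(308,229,102,101,.046),s1=(420,283,100,101,.046))
for k,(u0,v0,x,y,z) in P.items():
    p=ray(c,u0+x/5-.4,v0+y/5-.4,z); print(k,p.round(4),"r %.3f"%np.hypot(*p[:2]),"side px",np.round(proj(s,p),1))
for k,u,v in(("bowl",388,266),("box",204,289)):print(k,ray(c,u,v,.06).round(3))
E
```

```text
g3 [0.632  0.2224 0.12  ] r 0.670 side px [303.3 161. ]
g1 [0.6869 0.0233 0.1   ] r 0.687 side px [373.3 192.3]
g4 [0.4618 0.1779 0.13  ] r 0.495 side px [251.6 183. ]
g2 [ 0.4907 -0.4239  0.11  ] r 0.648 side px [479.9 344.4]
s2 [0.5374 0.4223 0.046 ] r 0.683 side px [234. 170.]
s4 [ 0.6388 -0.1959  0.046 ] r 0.668 side px [427.6 265.5]
s3 [ 0.4741 -0.0155  0.046 ] r 0.474 side px [307.1 252.3]
s1 [ 0.345  -0.2953  0.046 ] r 0.454 side px [343.2 366.7]
bowl [ 0.435 -0.163  0.06 ]
box [0.371 0.284 0.06 ]
```

```bash
python3 -c "
from h import *
to(.6869,.0233,.20)"
```

```text
t 0.10 pos [0.2795 0.5587 0.2438] tool delta cm [-60.39 -29.65   4.42] zaxis [-0.001 -0.001 -1.   ] w 0.0866 F [-0.4  0.6 -0.3] q [-1.13  0.33 -0.06  1.46  0.02  1.35 -0.09]
```

```bash
python3 -m jog '[[-4,-2,0,0,0],[-4,-2,0,0,0],[-4,-2,0,0,0],[-4,-2,0,0,0],[-4,-2,0,0,0],[-4,-2,0,0,0],[-4,-2,0,0,0],[-4,-2,0,0,0],[-4,-2,0,0,0],[-4,-2,0,0,0]]'; python3 -c "
from h import *
to(.6869,.0233,.20)"
```

```text
time: 1.1
ee_pos: [0.5515, 0.1937, 0.2391]
eef_rot: [0.223, 0.975, -0.002, -0.003]
ft_force: [0.2, 0.7, -0.1]
width: 0.0872
t 1.10 pos [0.5515 0.1937 0.2391] tool delta cm [-19.62  -9.44   3.86] zaxis [-0.007 -0.003 -1.   ] w 0.0872 F [ 0.2  0.7 -0.1] q [-0.59  0.25  0.21  1.59 -0.05  1.32  0.75]
```

```bash
python3 -m jog '[[-3.5,-1.7,0.7,0,0],[-3.5,-1.7,0.7,0,0],[-3.5,-1.7,0.7,0,0],[-3,-1.5,0.7,0,0],[-2.5,-1.2,0.6,0,0],[-1.5,-0.7,0.5,0,0],[-0.8,-0.4,0,0,0],[-0.4,-0.2,0,0,0],[0,0,0,0,0],[0,0,0,0,0]]'; python3 - <<'E'
from h import *;import cv2
to(.6869,.0233,.09)
c=r.camera("wrist")
for z in(.1,.046):print(proj(c,[.6869,.0233,z]))
cv2.imwrite("pics/w1.png",c["pixels"][:,:,::-1])
E
```

```text
time: 2.1
ee_pos: [0.6848, 0.018, 0.1957]
eef_rot: [0.226, 0.974, -0.004, -0.005]
ft_force: [-0.0, -0.2, 0.2]
width: 0.0868
t 2.10 pos [0.6848 0.018  0.1957] tool delta cm [-0.04  0.67 10.56] zaxis [-0.011 -0.005 -1.   ] w 0.0868 F [-0.  -0.2  0.2] q [-0.3   0.51  0.3   1.35 -0.15  1.32  1.12]
(np.float64(330.1504742150713), np.float64(256.3561068980316))
(np.float64(329.42244641798015), np.float64(237.21060713831045))
```

View pics/w1.png

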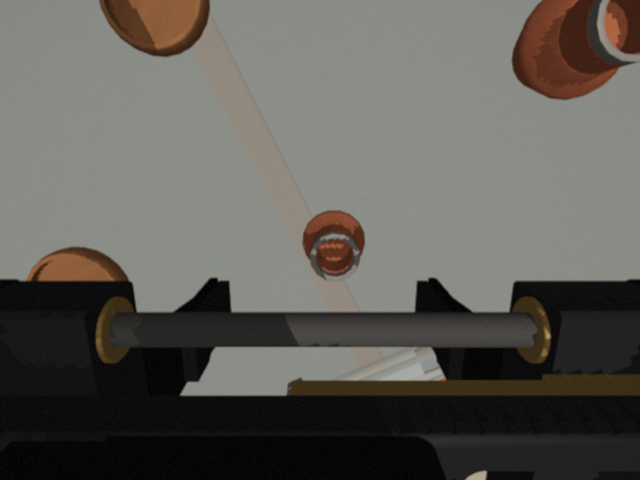

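```bash
python3 -m jog '[[0,0.7,0.5,0,0],[0,0,2,0,0],[0,0,2,0,0],[0,0,2,0,0],[0,0,1.5,0,0],[0,0,1,0,0],[0,0,0.5,0,0],[0,0,0.2,0,0],[0,0,0,0,0],[0,0,0,0,0]]'; python3 -c "
from h import *
to(.6869,.0233,.092)"
```

```text
time: 3.15
ee_pos: [0.6883, 0.0342, 0.0976]
eef_rot: [0.221, 0.975, -0.001, -0.003]
ft_force: [0.2, -0.1, -0.7]
width: 0.0869
t 3.15 pos [0.6883 0.0342 0.0976] tool delta cm [-0.35 -1.04  0.56] zaxis [-0.005 -0.    -1.   ] w 0.0869 F [ 0.2 -0.1 -0.7] q [-0.31  0.59  0.28  1.44 -0.17  1.14  1.12]
```

```bash
python3 -m jog '[[-0.2,-0.5,0.3,0,0],[-0.1,-0.4,0.2,0,0],[0,0,0,0,0],[0,0,0,0,0],[0,0,0,0,0],[0,0,0,0,0],[0,0,0,0,0],[0,0,0,0,0],[0,0,0,0,0],[0,0,0,0,0]]'; python3 -c "
from h import *
to(.6869,.0233,.092)"
```

```text
time: 4.15
ee_pos: [0.688, 0.0235, 0.0941]
eef_rot: [0.221, 0.975, -0.0, -0.001]
ft_force: [0.3, 0.8, -0.2]
width: 0.0871
t 4.15 pos [0.688  0.0235 0.0941] tool delta cm [ 0.09 -0.07  0.21] zaxis [-0.003 -0.    -1.   ] w 0.0871 F [ 0.3  0.8 -0.2] q [-0.3   0.59  0.28  1.45 -0.17  1.13  1.14]
```

```bash
python3 -m jog '[[0,0,0.1,0,1],[0,0,0.1,0,1],[0,0,0,0,1],[0,0,0,0,1],[0,0,0,0,1],[0,0,0,0,1],[0,0,0,0,1],[0,0,-0.3,0,1],[0,0,-1,0,1],[0,0,-2,0,1]]' 15; python3 -c "
from h import *
to(.345,-.2953,.21)"
```

```text
time: 5.15
ee_pos: [0.6861, 0.0236, 0.1232]
eef_rot: [0.221, 0.975, -0.001, -0.004]
ft_force: [0.3, -0.5, -0.9]
width: 0.0343
t 5.15 pos [0.6861 0.0236 0.1232] tool delta cm [ 17.07 -43.53  -8.37] zaxis [-0.008 -0.001 -1.   ] w 0.0343 F [ 0.3 -0.5 -0.9] q [-0.3   0.56  0.28  1.43 -0.16  1.19  1.13]
```

```bash
python3 -m jog '[[0,0,-3,0,1],[0.5,-1.5,-3,0,1],[1,-3,-2,0,1],[1.6,-4,0,0,1],[1.6,-4,0,0,1],[1.6,-4,0,0,1],[1.6,-4,0,0,1],[1.6,-4,0,0,1],[1.6,-4,0,0,1],[1.6,-4,0,0,1]]'; python3 -c "
from h import *
to(.345,-.2953,.17)"
```

```text
time: 6.15
ee_pos: [0.4281, -0.2187, 0.217]
eef_rot: [0.217, 0.976, 0.002, 0.003]
ft_force: [-0.0, -0.3, -0.8]
width: 0.0343
t 6.15 pos [ 0.4281 -0.2187  0.217 ] tool delta cm [  4.3  -10.48   4.64] zaxis [ 0.006  0.002 -1.   ] w 0.0343 F [-0.  -0.3 -0.8] q [-0.07  0.01  0.46  1.89 -0.01  1.23  1.52]
```

```bash
python3 -m jog '[[1.2,-3,0.5,0,1],[1,-2.5,1,0,1],[0.8,-2,1,0,1],[0.5,-1.2,1,0,1],[0.4,-0.8,0.7,0,1],[0.2,-0.4,0.4,0,1],[0.1,-0.2,0,0,1],[0,0,0,0,1],[0,0,0,0,1],[0,0,0,0,1]]'; python3 -c "
from h import *
to(.345,-.2953,.1)"
```

```text
time: 7.15
ee_pos: [0.3413, -0.2994, 0.1753]
eef_rot: [0.222, 0.975, 0.003, 0.008]
ft_force: [-0.6, 1.0, -1.1]
width: 0.0342
t 7.15 pos [ 0.3413 -0.2994  0.1753] tool delta cm [-0.04  0.46  7.53] zaxis [ 0.017  0.002 -1.   ] w 0.0342 F [-0.6  1.  -1.1] q [ 0.05 -0.03  0.58  2.02  0.    1.14  1.75]
```

```bash
python3 -m jog '[[0,0.3,0.5,0,1],[0,0.1,1,0,1],[0,0,1.2,0,1],[0,0,1.2,0,1],[0,0,1,0,1],[0,0,0.7,0,1],[0,0,0.3,0,1],[0,0,0.2,0,1],[0,0,0,0,1],[0,0,0,0,1]]'; python3 -c "
from h import *
to(.345,-.2953,.098)"
```

```text
time: 8.15
ee_pos: [0.3447, -0.2942, 0.1081]
eef_rot: [0.221, 0.975, 0.003, 0.007]
ft_force: [-0.0, -0.5, -1.1]
width: 0.0341
t 8.15 pos [ 0.3447 -0.2942  0.1081] tool delta cm [-0.06 -0.09  1.01] zaxis [ 0.015  0.002 -1.   ] w 0.0341 F [-0.  -0.5 -1.1] q [ 0.06  0.07  0.58  2.09 -0.06  0.98  1.8 ]
```

```bash
python3 -m jog '[[0,0,0.4,0,1],[0,0,0.3,0,1],[0,0,0.1,0,1],[0,0,0,0,1],[0,0,0.1,0,1],[0,0,0,0,1],[0,0,0,0,1],[0,0,0,0,1],[0,0,0,0,1],[0,0,0,0,1]]'; python3 - <<'E'
from h import *;import cv2
to(.345,-.2953,.098)
c=r.camera("side");cv2.imwrite("pics/s1.png",cv2.resize(c["pixels"][290:430,260:440,::-1],None,fx=4,fy=4,interpolation=cv2.INTER_CUBIC))
E
```

```text
time: 9.15
ee_pos: [0.3455, -0.2946, 0.0994]
eef_rot: [0.221, 0.975, 0.003, 0.008]
ft_force: [0.1, -0.0, -1.5]
width: 0.034
t 9.15 pos [ 0.3455 -0.2946  0.0994] tool delta cm [ 0.02 -0.09  0.14] zaxis [ 0.017  0.001 -1.   ] w 0.0340 F [ 0.1 -0.  -1.5] q [ 0.06  0.09  0.58  2.1  -0.07  0.96  1.81]
```

View pics/s1.png

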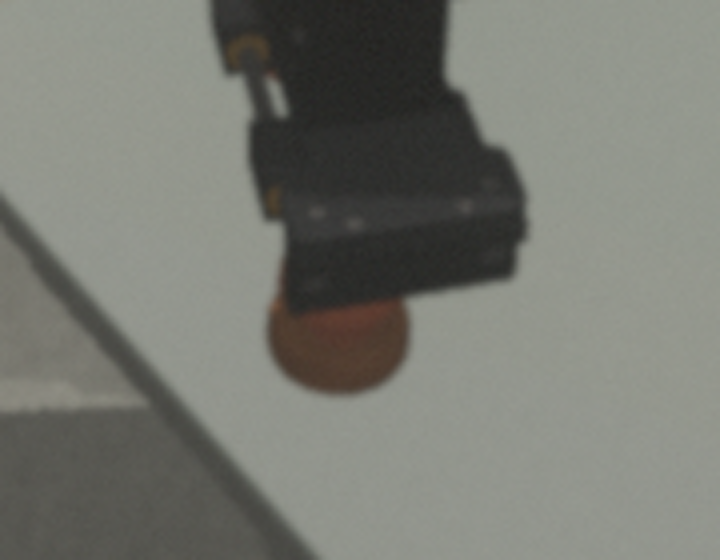

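```bash
python3 -m jog '[[0,0,0.15,0,1],[0,0,0.1,0,1],[0,0,0,0,1],[0,0,0.1,0,1],[0,0,0,0,1],[0,0,0,0,1],[0,0,0,0,1],[0,0,0,0,1],[0,0,0,0,1],[0,0,0,0,1]]'; python3 -c "
from h import *
to(.345,-.2953,.098)"
```

```text
time: 10.2
ee_pos: [0.3482, -0.2956, 0.0986]
eef_rot: [0.22, 0.975, 0.003, 0.011]
ft_force: [-1.5, 1.1, 3.6]
width: 0.0345
t 10.20 pos [ 0.3482 -0.2956  0.0986] tool delta cm [ 0.31 -0.11  0.06] zaxis [ 0.023  0.    -1.   ] w 0.0345 F [-1.5  1.1  3.6] q [ 0.06  0.09  0.58  2.1  -0.08  0.95  1.81]
```

```bash
python3 -m jog '[[0,0,0,0,0.5],[0,0,0,0,0.4],[0,0,0,0,0.2],[0,0,0,0,0],[0,0,0,0,0],[0,0,-0.5,0,0],[0,0,-2,0,0],[0,0,-3,0,0],[0,0,-3,0,0],[0,0,-3,0,0]]'; python3 - <<'E'
from h import *;import cv2
to(.4907,-.4239,.20)
c=r.camera("side");cv2.imwrite("pics/s1b.png",cv2.resize(c["pixels"][290:430,260:440,::-1],None,fx=4,fy=4,interpolation=cv2.INTER_CUBIC))
E
```

```text
time: 11.2
ee_pos: [0.3431, -0.2945, 0.2145]
eef_rot: [0.221, 0.975, 0.003, 0.007]
ft_force: [0.5, 0.4, -0.1]
width: 0.0862
t 11.20 pos [ 0.3431 -0.2945  0.2145] tool delta cm [-18.88  -5.33   1.64] zaxis [ 0.015  0.002 -1.   ] w 0.0862 F [ 0.5  0.4 -0.1] q [ 0.03 -0.08  0.56  1.97  0.03  1.23  1.71]
```

View pics/s1b.png

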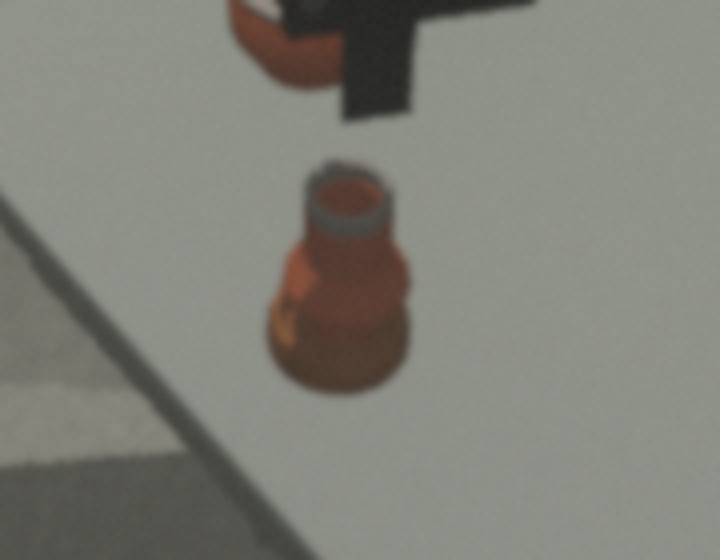

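```bash
python3 -m jog '[[-3,-0.8,0,0,0],[-4,-1,0,0,0],[-4,-1,0,0,0],[-3.5,-1,0.5,0,0],[-2,-0.7,0.5,0,0],[-1,-0.4,0.5,0,0],[-0.5,-0.2,0,0,0],[-0.2,-0.1,0,0,0],[0,0,0,0,0],[0,0,0,0,0]]'; python3 - <<'E'
from h import *;import pickle
c=pickle.load(open("side0.pkl","rb"));print(ray(c,346.4,338.6,.106))
to(.4907,-.4239,.11)
E
```

```text
time: 12.25
ee_pos: [0.494, -0.4254, 0.2119]
eef_rot: [0.219, 0.976, 0.002, 0.014]
ft_force: [0.5, -0.2, 0.1]
width: 0.0869
[ 0.34781928 -0.29735526  0.106     ]
t 12.25 pos [ 0.494  -0.4254  0.2119] tool delta cm [ 0.64 -0.11 10.18] zaxis [ 0.029 -0.002 -1.   ] w 0.0869 F [ 0.5 -0.2  0.1] q [ 0.19  0.44  0.62  1.48 -0.28  1.28  1.97]
```

```bash
python3 -m jog '[[0.3,0,1,0,0],[0.2,0,2,0,0],[0.1,0,2,0,0],[0,0,2,0,0],[0,0,2,0,0],[0,0,1.2,0,0],[0,0,0.6,0,0],[0,0,0.2,0,0],[0,0,0,0,0],[0,0,0,0,0]]'; python3 -c "
from h import *
to(.4907,-.4239,.102)"
```

```text
time: 13.25
ee_pos: [0.4901, -0.4207, 0.0993]
eef_rot: [0.219, 0.976, 0.003, 0.017]
ft_force: [0.1, 0.4, 1.4]
width: 0.0873
t 13.25 pos [ 0.4901 -0.4207  0.0993] tool delta cm [-0.2  -0.26 -0.27] zaxis [ 0.035 -0.002 -0.999] w 0.0873 F [0.1 0.4 1.4] q [ 0.21  0.52  0.58  1.62 -0.34  1.07  2.02]
```

```bash
python3 -m jog '[[-0.1,-0.2,-0.3,0,0],[-0.1,0,0,0,0],[0,0,0,0,1],[0,0,0,0,1],[0,0,0,0,1],[0,0,0,0,1],[0,0,0,0,1],[0,0,0,0,1],[0,0,0,0,1],[0,0,0,0,1]]' 20; python3 -c "
from h import *
to(.4907,-.4239,.102)"
```

```text
time: 14.25
ee_pos: [0.4918, -0.4246, 0.1047]
eef_rot: [0.219, 0.976, 0.002, 0.019]
ft_force: [-0.5, 0.1, -0.5]
width: 0.0393
t 14.25 pos [ 0.4918 -0.4246  0.1047] tool delta cm [0.14 0.01 0.27] zaxis [ 0.037 -0.004 -0.999] w 0.0393 F [-0.5  0.1 -0.5] q [ 0.22  0.52  0.58  1.6  -0.34  1.08  2.02]
```

```bash
python3 -m jog '[[0,0,-0.5,0,1],[0,0,-2,0,1],[0,0,-3,0,1],[0,0,-3,0,1],[0,1,-3,0,1],[0,2.5,-2.5,0,1],[-0.5,4,-1,0,1],[0,4.5,0,0,1],[0,4.5,0,0,1],[0,4.5,0,0,1]]'; python3 -c "
from h import *
to(.5374,.4223,.25)"
```

```text
time: 15.25
ee_pos: [0.5773, -0.2383, 0.2641]
eef_rot: [0.227, 0.974, 0.001, 0.016]
ft_force: [1.1, -0.8, -2.5]
width: 0.039
t 15.25 pos [ 0.5773 -0.2383  0.2641] tool delta cm [32.84 57.47  0.92] zaxis [ 0.033 -0.005 -0.999] w 0.0390 F [ 1.1 -0.8 -2.5] q [-0.13  0.32  0.57  1.49 -0.19  1.35  1.57]
```

```bash
python3 -m jog '[[2.2,3.9,0,0,1],[2.2,3.9,0,0,1],[2.2,3.9,0,0,1],[2.2,3.9,0,0,1],[2.2,3.9,0,0,1],[2.2,3.9,0,0,1],[2.2,3.9,0,0,1],[2.2,3.9,0,0,1],[2.2,3.9,0,0,1],[2.2,3.9,0,0,1]]'; python3 -c "
from h import *
to(.5374,.4223,.25)"
```

```text
time: 16.25
ee_pos: [0.5491, 0.2264, 0.2624]
eef_rot: [0.228, 0.974, 0.001, 0.017]
ft_force: [0.8, 0.2, -2.5]
width: 0.0391
t 16.25 pos [0.5491 0.2264 0.2624] tool delta cm [ 9.77 17.03  1.09] zaxis [ 0.033 -0.006 -0.999] w 0.0391 F [ 0.8  0.2 -2.5] q [-0.72  0.23  0.29  1.56 -0.05  1.33  0.68]
```

```bash
python3 -m jog '[[2,3.5,0,0,1],[1.8,3,0,0,1],[1.6,2.8,0.5,0,1],[1.4,2.4,1,0,1],[1,1.7,1.5,0,1],[0.6,1,1.5,0,1],[0.3,0.5,1,0,1],[0.1,0.2,0.5,0,1],[0,0,0,0,1],[0,0,0,0,1]]'; python3 -c "
from h import *
to(.5374,.4223,.112)"
```

```text
time: 17.25
ee_pos: [0.5345, 0.4119, 0.198]
eef_rot: [0.225, 0.974, 0.0, 0.016]
ft_force: [0.7, -0.2, -2.3]
width: 0.0389
t 17.25 pos [0.5345 0.4119 0.198 ] tool delta cm [0.45 0.99 8.6 ] zaxis [ 0.03  -0.007 -1.   ] w 0.0389 F [ 0.7 -0.2 -2.3] q [-0.89  0.45  0.21  1.41 -0.07  1.27  0.44]
```

```bash
python3 -m jog '[[0.3,0.5,0.5,0,1],[0.1,0.3,1,0,1],[0,0,1.5,0,1],[0,0,1.5,0,1],[0,0,1.2,0,1],[0,0,0.7,0,1],[0,0,0.4,0,1],[0,0,0.2,0,1],[0,0,0,0,1],[0,0,0,0,1]]'; python3 -c "
from h import *
to(.5374,.4223,.111)"
```

```text
time: 18.25
ee_pos: [0.5382, 0.4188, 0.1228]
eef_rot: [0.226, 0.974, 0.0, 0.016]
ft_force: [-0.1, 0.7, -1.9]
width: 0.0392
t 18.25 pos [0.5382 0.4188 0.1228] tool delta cm [0.27 0.27 1.18] zaxis [ 0.032 -0.007 -0.999] w 0.0392 F [-0.1  0.7 -1.9] q [-0.88  0.53  0.2   1.47 -0.08  1.14  0.43]
```

```bash
python3 -m jog '[[0.1,0.1,0.4,0,1],[0.1,0.1,0.3,0,1],[0,0,0.1,0,1],[0,0,0.1,0,1],[0,0,0.1,0,1],[0,0,0.1,0,1],[0,0,0,0,1],[0,0,0,0,1],[0,0,0,0,1],[0,0,0,0,1]]'; python3 -c "
from h import *
to(.5374,.4223,.111)"
```

```text
time: 19.25
ee_pos: [0.5382, 0.4223, 0.1124]
eef_rot: [0.226, 0.974, 0.001, 0.017]
ft_force: [0.3, -0.5, -1.6]
width: 0.0394
t 19.25 pos [0.5382 0.4223 0.1124] tool delta cm [ 0.08 -0.03  0.14] zaxis [ 0.034 -0.005 -0.999] w 0.0394 F [ 0.3 -0.5 -1.6] q [-0.89  0.54  0.2   1.47 -0.08  1.12  0.43]
```

```bash
python3 -m jog '[[0,0,0.1,0,1],[0,0,0.1,0,1],[0,0,0.1,0,1],[0,0,0,0,1],[0,0,0,0,1],[0,0,0,0,1],[0,0,0,0,1],[0,0,0,0,1],[0,0,0,0,1],[0,0,0,0,1]]'; python3 -c "
from h import *
to(.5374,.4223,.111)"
```

```text
time: 20.25
ee_pos: [0.5395, 0.4221, 0.1111]
eef_rot: [0.227, 0.974, 0.002, 0.018]
ft_force: [-0.4, 0.0, -0.2]
width: 0.0392
t 20.25 pos [0.5395 0.4221 0.1111] tool delta cm [ 0.19 -0.08  0.01] zaxis [ 0.036 -0.004 -0.999] w 0.0392 F [-0.4  0.  -0.2] q [-0.89  0.54  0.2   1.47 -0.08  1.11  0.43]
```

```bash
python3 -m jog '[[0,0,0.1,0,1],[0,0,0.05,0,1],[0,0,0,0,0.5],[0,0,0,0,0.4],[0,0,0,0,0.2],[0,0,0,0,0],[0,0,-0.5,0,0],[0,0,-2,0,0],[0,0,-3,0,0],[0,0,-3.5,0,0]]'; python3 - <<'E'
from h import *;import cv2
to(.632,.2224,.21)
c=r.camera("side");cv2.imwrite("pics/s2b.png",cv2.resize(c["pixels"][110:210,180:330,::-1],None,fx=5,fy=5,interpolation=cv2.INTER_CUBIC))
E
```

```text
time: 21.25
ee_pos: [0.5344, 0.4211, 0.1978]
eef_rot: [0.226, 0.974, -0.001, 0.016]
ft_force: [1.0, 0.4, 0.4]
width: 0.0849
t 21.25 pos [0.5344 0.4211 0.1978] tool delta cm [-17.56 -13.52  -0.74] zaxis [ 0.03 -0.01 -1.  ] w 0.0849 F [1.  0.4 0.4] q [-0.9   0.47  0.21  1.39 -0.07  1.28  0.42]
```

View pics/s2b.png

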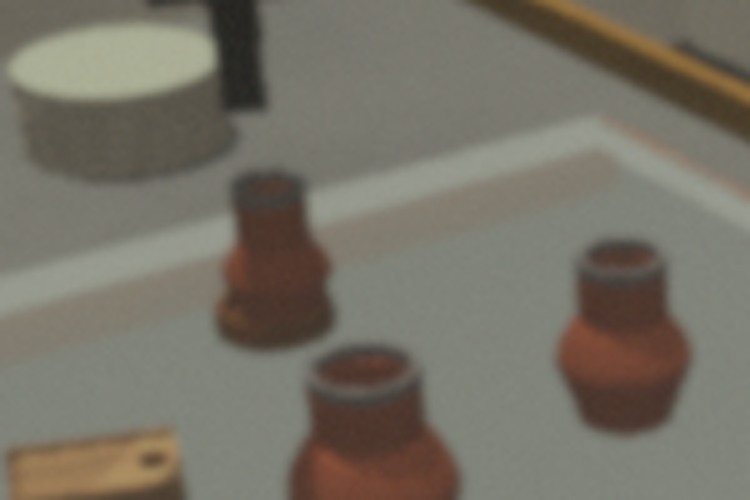

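```bash
python3 -m jog '[[-2.5,-2,-0.5,0,0],[-3.2,-2.5,0,0,0],[-3.2,-2.5,0,0,0],[-3,-2.3,0,0,0],[-2.2,-1.7,0,0,0],[-1.4,-1,0,0,0],[-0.7,-0.5,0,0,0],[-0.3,-0.2,0,0,0],[0,0,0,0,0],[0,0,0,0,0]]'; python3 - <<'E'
from h import *;import pickle
c=pickle.load(open("side0.pkl","rb"));print(ray(c,233.2,147,.116))
to(.632,.2224,.113)
E
```

```text
time: 22.3
ee_pos: [0.6316, 0.2345, 0.2206]
eef_rot: [0.224, 0.974, 0.007, 0.021]
ft_force: [-0.3, -0.2, -0.3]
width: 0.0872
[0.53876183 0.41380239 0.116     ]
t 22.30 pos [0.6316 0.2345 0.2206] tool delta cm [-0.17 -1.32 10.75] zaxis [ 0.043  0.005 -0.999] w 0.0872 F [-0.3 -0.2 -0.3] q [-0.63  0.43  0.28  1.41 -0.11  1.28  0.77]
```

```bash
python3 -m jog '[[0,-0.6,1,0,0],[0,-0.4,2,0,0],[0,-0.2,2,0,0],[0,0,2,0,0],[0,0,1.5,0,0],[0,0,1,0,0],[0,0,0.4,0,0],[0,0,0.2,0,0],[0,0,0,0,0],[0,0,0,0,0]]'; python3 - <<'E'
from h import *;import cv2,pickle
to(.632,.2224,.113)
c=r.camera("top");pickle.dump(c,open("top1.pkl","wb"));im=c["pixels"][:,:,::-1]
print(proj(c,[.5374,.4223,.116]),proj(c,[.5374,.4223,.046]))
t=[cv2.resize(im[v-20:v+20,u-20:u+20],(320,320),interpolation=cv2.INTER_CUBIC) for u,v in((147,217),(440,303))]
cv2.imwrite("pics/t1.png",np.hstack(t))
E
```

```text
time: 23.3
ee_pos: [0.6273, 0.2296, 0.1133]
eef_rot: [0.219, 0.975, 0.008, 0.02]
ft_force: [-0.3, -0.5, -0.1]
width: 0.0871
t 23.30 pos [0.6273 0.2296 0.1133] tool delta cm [-0.73 -0.44  0.05] zaxis [ 0.043  0.007 -0.999] w 0.0871 F [-0.3 -0.5 -0.1] q [-0.62  0.5   0.26  1.54 -0.13  1.08  0.8 ]
(np.float64(139.22351788102537), np.float64(217.89952042144094)) (np.float64(150.71217686957985), np.float64(219.8898438313462))
```

View pics/t1.png

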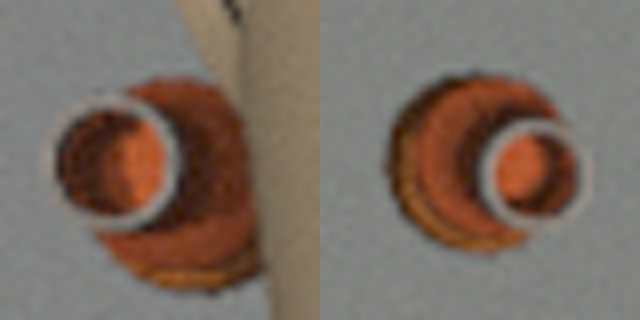

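```bash
python3 -m jog '[[-0.4,-0.2,0,0,0],[-0.3,-0.2,0,0,0],[0,0,0,0,0],[0,0,0,0,0.4],[0,0,0,0,1],[0,0,0,0,1],[0,0,0,0,1],[0,0,0,0,1],[0,0,0,0,1],[0,0,0,0,1]]' 25; python3 -c "
from h import *
to(.632,.2224,.113)"
```

```text
time: 24.35
ee_pos: [0.6333, 0.2227, 0.1153]
eef_rot: [0.219, 0.975, 0.009, 0.021]
ft_force: [0.0, 0.8, -0.1]
width: 0.0461
t 24.35 pos [0.6333 0.2227 0.1153] tool delta cm [ 0.11 -0.09  0.23] zaxis [ 0.046  0.009 -0.999] w 0.0461 F [ 0.   0.8 -0.1] q [-0.61  0.5   0.26  1.53 -0.13  1.08  0.81]
```

```bash
python3 -m jog '[[0,0,-0.5,0,1],[0,0,-2,0,1],[0,0,-3,0,1],[0,0,-3,0,1],[0,0,-2.5,0,1],[0,0,-1,0,1],[0,-2,0,0,1],[0.5,-3.5,0,0,1],[0.8,-4,0,0,1],[0.8,-4,0,0,1]]'; python3 -c "
from h import *
to(.4741,-.0155,.2)"
```

```text
time: 25.35
ee_pos: [0.5469, 0.1094, 0.2305]
eef_rot: [0.216, 0.976, 0.007, 0.017]
ft_force: [0.2, -0.3, -2.4]
width: 0.0457
t 25.35 pos [0.5469 0.1094 0.2305] tool delta cm [  1.43 -14.45   2.72] zaxis [ 0.036  0.005 -0.999] w 0.0457 F [ 0.2 -0.3 -2.4] q [-0.57  0.16  0.32  1.71 -0.05  1.24  0.9 ]
```

```bash
python3 -m jog '[[0.3,-3.3,0,0,1],[0.3,-3,0,0,1],[0.3,-2.5,0.5,0,1],[0.2,-2,1,0,1],[0.1,-1.3,1.2,0,1],[0,-0.7,1.2,0,1],[0,-0.3,1,0,1],[0,-0.1,0.5,0,1],[0,0,0,0,1],[0,0,0,0,1]]'; python3 -c "
from h import *
to(.4741,-.0155,.1213)"
```

```text
time: 26.35
ee_pos: [0.4738, -0.0139, 0.1664]
eef_rot: [0.218, 0.976, 0.005, 0.014]
ft_force: [-1.0, -0.7, -2.1]
width: 0.046
t 26.35 pos [ 0.4738 -0.0139  0.1664] tool delta cm [ 0.02 -0.21  4.51] zaxis [ 0.029  0.005 -1.   ] w 0.0460 F [-1.  -0.7 -2.1] q [-0.46  0.03  0.4   1.99 -0.02  1.1   1.08]
```

```bash
python3 -m jog '[[0,-0.1,0.5,0,1],[-0.1,-0.1,1,0,1],[0,0,1,0,1],[0,0,0.7,0,1],[0,0,0.4,0,1],[0,0,0.2,0,1],[0,0,0.1,0,1],[0,0,0,0,1],[0,0,0,0,1],[0,0,0,0,1]]'; python3 -c "
from h import *
to(.4751,-.0155,.1213)"
```

```text
time: 27.35
ee_pos: [0.4764, -0.0149, 0.1248]
eef_rot: [0.217, 0.976, 0.006, 0.015]
ft_force: [0.0, -0.8, -3.0]
width: 0.0458
t 27.35 pos [ 0.4764 -0.0149  0.1248] tool delta cm [ 0.1  -0.12  0.34] zaxis [ 0.031  0.005 -1.   ] w 0.0458 F [ 0.  -0.8 -3. ] q [-0.45  0.09  0.4   2.03 -0.04  1.    1.11]
```

```bash
python3 -m jog '[[0,0,0.15,0,1],[0,0,0.1,0,1],[0,0,0.1,0,1],[0,0,0.05,0,1],[0,0,0,0,1],[0,0,0,0,1],[0,0,0,0,1],[0,0,0,0,1],[0,0,0,0,1],[0,0,0,0,1]]'; python3 -c "
from h import *
to(.4751,-.0155,.1213)"
```

```text
time: 28.35
ee_pos: [0.477, -0.0148, 0.1215]
eef_rot: [0.217, 0.976, 0.006, 0.015]
ft_force: [-1.1, 0.3, -0.2]
width: 0.0458
t 28.35 pos [ 0.477  -0.0148  0.1215] tool delta cm [ 0.15 -0.15  0.02] zaxis [ 0.032  0.005 -0.999] w 0.0458 F [-1.1  0.3 -0.2] q [-0.45  0.09  0.4   2.03 -0.05  0.99  1.11]
```

```bash
python3 -m jog '[[0,0,0.1,0,1],[0,0,0.05,0,1],[0,0,0,0,0.42],[0,0,0,0,0.3],[0,0,0,0,0.1],[0,0,0,0,0],[0,0,-0.5,0,0],[0,0,-2,0,0],[0,0,-3,0,0],[0,0,-3.5,0,0]]'; python3 - <<'E'
from h import *;import cv2
to(.4618,.1779,.22)
c=r.camera("side");cv2.imwrite("pics/s3b.png",cv2.resize(c["pixels"][180:300,220:380,::-1],None,fx=4,fy=4,interpolation=cv2.INTER_CUBIC))
E
```

```text
time: 29.35
ee_pos: [0.4725, -0.0156, 0.2107]
eef_rot: [0.217, 0.976, 0.004, 0.013]
ft_force: [1.7, 0.1, -0.0]
width: 0.086
t 29.35 pos [ 0.4725 -0.0156  0.2107] tool delta cm [ 9.16 17.08 -0.9 ] zaxis [ 0.026  0.003 -1.   ] w 0.0860 F [ 1.7  0.1 -0. ] q [-0.46 -0.02  0.4   1.93  0.01  1.2   1.07]
```

View pics/s3b.png

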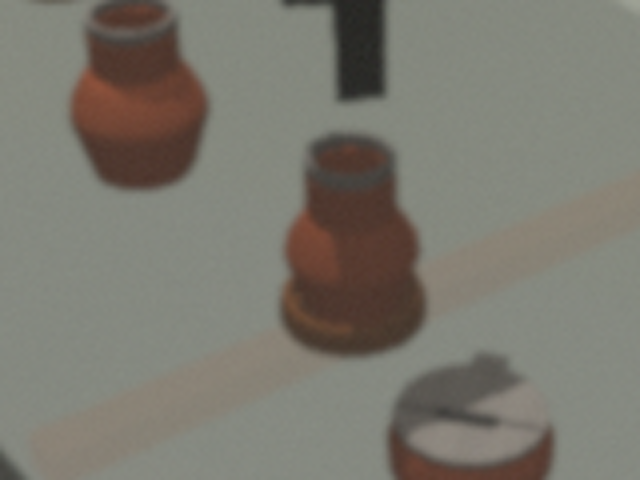

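```bash
python3 -m jog '[[1.4,2.6,-0.5,0,0],[1.7,3.2,0,0,0],[1.7,3.2,0,0,0],[1.5,2.8,0,0,0],[1,1.9,0,0,0],[0.6,1.1,0,0,0],[0.3,0.6,0,0,0],[0.1,0.2,0,0,0],[0,0,0,0,0],[0,0,0,0,0]]'; python3 -c "
from h import *
to(.4618,.1779,.123)"
```

```text
time: 30.4
ee_pos: [0.4684, 0.1639, 0.2279]
eef_rot: [0.221, 0.975, 0.008, 0.02]
ft_force: [-0.4, 0.8, 1.3]
width: 0.0873
t 30.40 pos [0.4684 0.1639 0.2279] tool delta cm [ 1.58  0.71 10.46] zaxis [ 0.043  0.007 -0.999] w 0.0873 F [-0.4  0.8  1.3] q [-0.65  0.02  0.21  1.86  0.01  1.22  0.69]
```

```bash
python3 -m jog '[[0.7,0.4,0.5,0,0],[0.5,0.2,1.5,0,0],[0.3,0.1,2,0,0],[0,0,2,0,0],[0,0,1.6,0,0],[0,0,1,0,0],[0,0,0.5,0,0],[0,0,0.2,0,0],[0,0,0,0,0],[0,0,0,0,0]]'; python3 -c "
from h import *
to(.4618,.1779,.123)"
```

```text
time: 31.4
ee_pos: [0.4615, 0.1763, 0.1313]
eef_rot: [0.224, 0.974, 0.009, 0.021]
ft_force: [0.3, -0.2, -0.8]
width: 0.0869
t 31.40 pos [0.4615 0.1763 0.1313] tool delta cm [0.07 0.14 0.83] zaxis [ 0.045  0.008 -0.999] w 0.0869 F [ 0.3 -0.2 -0.8] q [-0.65  0.11  0.2   1.98 -0.01  1.01  0.67]
```

```bash
python3 -m jog '[[0,0.1,0.4,0,0],[0,0,0.2,0,0],[0,0,0,0,0.2],[0,0,0,0,0.4],[0,0,0,0,1],[0,0,0,0,1],[0,0,0,0,1],[0,0,0,0,1],[0,0,0,0,1],[0,0,0,0,1]]' 30; python3 -c "
from h import *
to(.4618,.1779,.123)"
```

```text
time: 32.4
ee_pos: [0.4632, 0.1779, 0.1264]
eef_rot: [0.224, 0.974, 0.01, 0.022]
ft_force: [0.3, -0.3, 0.8]
width: 0.0509
t 32.40 pos [0.4632 0.1779 0.1264] tool delta cm [ 0.14 -0.07  0.34] zaxis [ 0.048  0.01  -0.999] w 0.0509 F [ 0.3 -0.3  0.8] q [-0.65  0.12  0.2   1.99 -0.01  0.99  0.67]
```

```bash
python3 -m jog '[[0,0,-0.5,0,1],[0,0,-2,0,1],[0,0,-3,0,1],[0,0,-3,0,1],[0,0,-3,0,1],[0,0,-2.5,0,1],[-0.5,-0.5,-1,0,1],[-1.5,-1.5,0,0,1],[-2.5,-2,0,0,1],[-3.2,-2.5,0,0,1]]'; python3 -c "
from h import *
to(.6388,-.1959,.25)"
```

```text
time: 33.4
ee_pos: [0.4927, 0.0838, 0.2798]
eef_rot: [0.219, 0.975, 0.007, 0.018]
ft_force: [1.1, -0.1, -3.3]
width: 0.0514
t 33.40 pos [0.4927 0.0838 0.2798] tool delta cm [-25.08 -19.08   3.37] zaxis [ 0.038  0.006 -0.999] w 0.0514 F [ 1.1 -0.1 -3.3] q [-0.57 -0.    0.31  1.77  0.01  1.33  0.87]
```

```bash
python3 -m jog '[[-3.2,-2.5,0,0,1],[-3.3,-2.6,0,0,1],[-3.3,-2.6,0,0,1],[-3.2,-2.5,0,0,1],[-2.8,-2.1,0.5,0,1],[-2.4,-1.8,0.8,0,1],[-1.8,-1.2,1,0,1],[-1,-0.7,1,0,1],[-0.4,-0.3,0.5,0,1],[0,0,0,0,1]]'; python3 -c "
from h import *
to(.6388,-.1959,.1324)"
```

```text
time: 34.4
ee_pos: [0.6156, -0.1788, 0.234]
eef_rot: [0.224, 0.974, 0.002, 0.012]
ft_force: [-0.4, 0.7, -3.1]
width: 0.0512
t 34.40 pos [ 0.6156 -0.1788  0.234 ] tool delta cm [-2.61 -0.62 10.22] zaxis [ 0.023 -0.002 -1.   ] w 0.0512 F [-0.4  0.7 -3.1] q [-0.19  0.38  0.53  1.48 -0.2   1.31  1.48]
```

```bash
python3 -m jog '[[-1,-0.3,0.5,0,1],[-0.9,-0.2,1,0,1],[-0.6,-0.1,1.5,0,1],[-0.2,0,1.8,0,1],[0,0,1.5,0,1],[0,0,1,0,1],[0,0,0.6,0,1],[0,0,0.3,0,1],[0,0,0,0,1],[0,0,0,0,1]]'; python3 -c "
from h import *
to(.641,-.1959,.1324)"
```

```text
time: 35.4
ee_pos: [0.642, -0.194, 0.1462]
eef_rot: [0.222, 0.975, 0.003, 0.012]
ft_force: [0.4, -0.2, -2.8]
width: 0.0514
t 35.40 pos [ 0.642  -0.194   0.1462] tool delta cm [ 0.03 -0.23  1.38] zaxis [ 0.024  0.    -1.   ] w 0.0514 F [ 0.4 -0.2 -2.8] q [-0.14  0.52  0.5   1.49 -0.27  1.18  1.53]
```

```bash
python3 -m jog '[[0,-0.1,0.4,0,1],[0,-0.1,0.4,0,1],[0,0,0.2,0,1],[0,0,0.1,0,1],[0,0,0.1,0,1],[0,0,0.05,0,1],[0,0,0,0,1],[0,0,0,0,1],[0,0,0,0,1],[0,0,0,0,1]]'; python3 -c "
from h import *
to(.641,-.1959,.1324)"
```

```text
time: 36.4
ee_pos: [0.6423, -0.1962, 0.1347]
eef_rot: [0.222, 0.975, 0.003, 0.013]
ft_force: [0.3, 0.1, -2.9]
width: 0.0511
t 36.40 pos [ 0.6423 -0.1962  0.1347] tool delta cm [ 0.13 -0.03  0.22] zaxis [ 0.027 -0.    -1.   ] w 0.0511 F [ 0.3  0.1 -2.9] q [-0.13  0.53  0.5   1.51 -0.28  1.15  1.54]
```

```bash
python3 -m jog '[[0,0,0.1,0,1],[0,0,0.1,0,1],[0,0,0.1,0,1],[0,0,0.05,0,1],[0,0,0,0,1],[0,0,0,0,1],[0,0,0,0,1],[0,0,0,0,1],[0,0,0,0,1],[0,0,0,0,1]]'; python3 -c "
from h import *
to(.641,-.1959,.1324)"
```

```text
time: 37.4
ee_pos: [0.6431, -0.1968, 0.1331]
eef_rot: [0.222, 0.975, 0.003, 0.014]
ft_force: [-0.7, 0.1, -0.7]
width: 0.0509
t 37.40 pos [ 0.6431 -0.1968  0.1331] tool delta cm [ 0.23 -0.01  0.06] zaxis [ 0.03  -0.001 -1.   ] w 0.0509 F [-0.7  0.1 -0.7] q [-0.13  0.53  0.5   1.51 -0.28  1.15  1.54]
```

```bash
python3 -m jog '[[0,0,0.1,0,1],[0,0,0.1,0,1],[0,0,0.05,0,1],[0,0,0,0,0.38],[0,0,0,0,0.25],[0,0,0,0,0.1],[0,0,0,0,0],[0,0,-0.5,0,0],[0,0,-2,0,0],[0,0,-3,0,0]]'; python3 -m jog '[[0,0,-3,0,0],[0,0,-4,0,0],[0,0,-4,0,0],[2,0,-2,0,0],[4,0,0,0,0],[4,0,0,0,0],[4,0,0,0,0],[4,0,0,0,0],[2,0,0,0,0],[0,0,0,0,0]]'; python3 - <<'E'
from h import *;import cv2,pickle
to(.641,-.1959,.1324)
for n in("top","side"):
    c=r.camera(n);pickle.dump(c,open(n+"2.pkl","wb"));cv2.imwrite(f"pics/{n}2.png",c["pixels"][:,:,::-1])
E
```

```text
time: 38.4
ee_pos: [0.6406, -0.1964, 0.1855]
eef_rot: [0.222, 0.975, 0.003, 0.013]
ft_force: [0.7, -0.7, 0.6]
width: 0.0856
time: 39.4
ee_pos: [0.4512, -0.1085, 0.322]
eef_rot: [0.222, 0.975, 0.003, 0.019]
ft_force: [1.2, 0.1, -0.3]
width: 0.0872
t 39.40 pos [ 0.4512 -0.1085  0.322 ] tool delta cm [-20.22   0.08  19.68] zaxis [ 0.038 -0.002 -0.999] w 0.0872 F [ 1.2  0.1 -0.3] q [-0.37 -0.13  0.47  1.79  0.06  1.43  1.21]
```

View pics/top2.png

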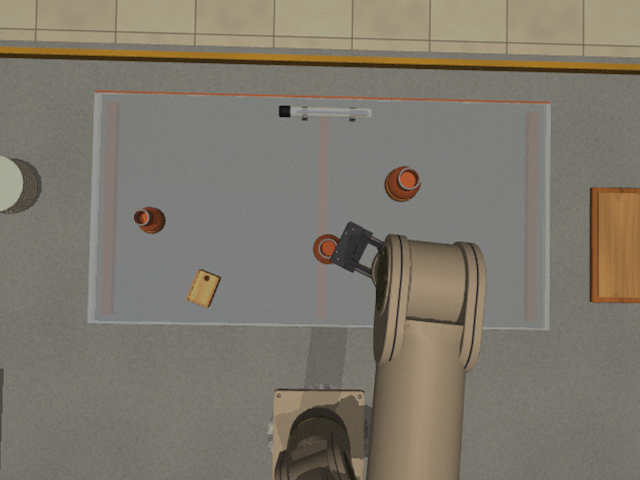

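View pics/side2.png

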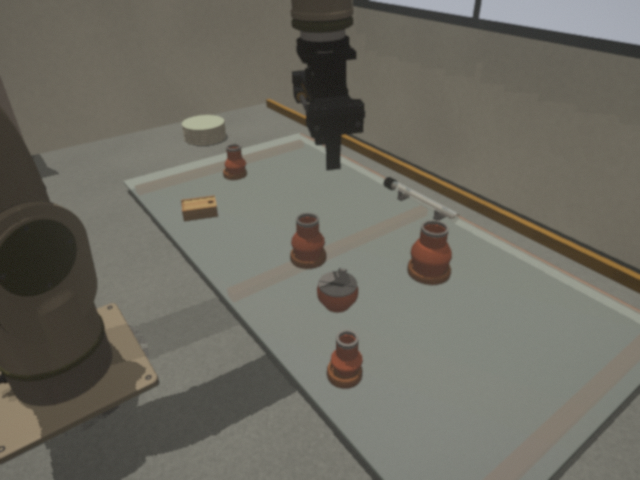

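```bash
python3 - <<'E'
import cv2,pickle,numpy as np
from h import proj
g=lambda n:cv2.imread(f"pics/{n}.png")
def t(n,u,v,R=22):return cv2.resize(g(n)[v-R:v+R,u-R:u+R],(260,260),interpolation=cv2.INTER_CUBIC)
cv2.imwrite("pics/fin.png",np.vstack([np.hstack([t("side0",338,288),t("side2",338,288),t("side2",430,255,34)]),np.hstack([t("top2",402,183),t("top2",150,219),t("side2",345,358,34)])]))
c=pickle.load(open("top2.pkl","rb"))
for p in([.6388,-.1959,.136],[.5374,.4223,.116],[.4741,-.0155,.126]):print(proj(c,p))
E
```

```text
(np.float64(409.06412134276025), np.float64(178.3113777641522))
(np.float64(139.22351788102537), np.float64(217.89952042144094))
(np.float64(328.92070633197284), np.float64(248.82120464909576))
```

View pics/fin.png

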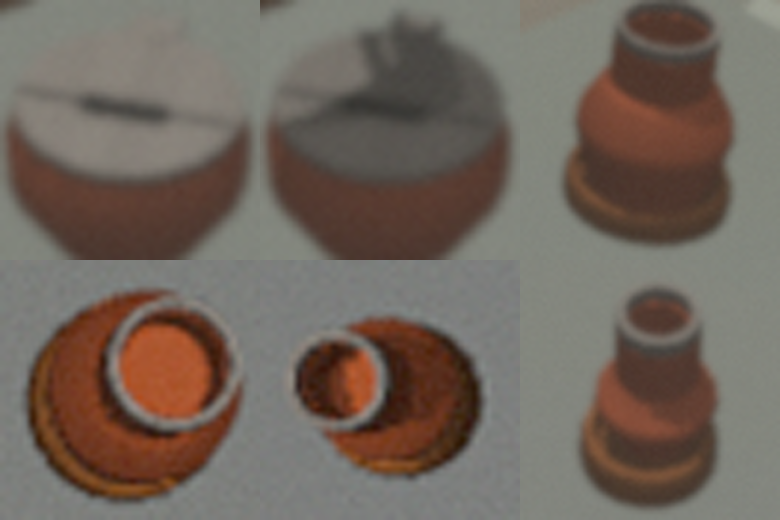

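```bash
python3 -c "
from bench import r
print(r.close_job())"
```

```text
the job is handed in; nothing more can be done
None
```

All four gourds are upright in their own stands, placed smallest to largest, and the job was handed in at about 39.5 s of the 112 s allowed. I gripped each one by the neck, lowered it until the wrist force showed contact, then opened the fingers and lifted clear.

- **Largest:** in the final top picture its rim was within 0.5 px of the predicted spot.
- **Second smallest:** its rim was about 4 mm off centre in the top camera; the recess allows 8 mm. The side camera alone suggested about 8 mm, though that far-range reading was less reliable. It looks upright and seated in the pictures.
- **Smallest:** by the side camera it was about 3 mm from the stand's centre.
- **Third:** I checked it only by eye, because the arm partly covered it in the last top picture.

The stands, sugar bowl and filter box show no visible shift in the final pictures. The dark area on the bowl is the gripper's shadow. The tool tilted by up to about 3° during the job and the moves could not correct it, but no gourd leans visibly.

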